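# Build up a gear on its clamping post

### The arm

A 6-joint arm with a two-finger parallel gripper is mounted at the origin on the work surface. World frame = base frame: x ahead of the robot, y to its left, z up, the work surface at z = 0. Lengths are in m, angles in rad, forces in N, time in s.
With the tool pointing down it reaches from about 0.375 to 0.975 m from the base axis. Payload 3.8 kg.
Tool frame: the origin (TCP) lies on the mounting face of the last link; the fingertips stand 173 mm ahead of it and the grasp point (between the pads) lies 155 mm ahead of it (bot.hold_point_z is the distance from the TCP to the grasp point, in m); z points along the fingers, y is the line along which they close (so a half turn about z gives the same grasp; the last joint's range is limited). The gripper opens to 85 mm and grips with 20 to 120 N. Pads are 22 mm wide; open, the fingers measure 114 mm over their backs; the gripper's body (76 mm by 85 mm) begins 54 mm behind the grasp point. The pads swing forward as they close: fully open they stand 13 mm farther back than shut.
Start: joints at [1.272, 0.264, 1.604, -0, 1.274, -0.037], TCP at [0.175, 0.652, 0.405] pointing down, gripper open.
Joint ranges: [-2.63, 2.63], [-0.94, 2.18], [0.31, 2.57], [-1.31, 4.45], [0, 2.66], [-2.55, 2.55]. Speed limits (rad/s): [2.57, 2.57, 3.14, 3.14, 3.14, 3.14].

### API

Orientations are given as a rotation vector (axis times angle).
In Python, from workcell import bot, optics gives the robot as it stands.
- The arm moves only by the shell command python3 -m jog 'ROWS' [OPENING] [FORCE]. ROWS is JSON, a list of rows, each an object of numbers: "dx", "dy", "dz": the shift along the tool's x, y, z in mm; "ax", "ay", "az": the turn, a rotation vector about the tool's x, y, z in degrees. A call has 1 to 20 rows; each row shifts and turns the commanded pose from where the row before left it, along the tool's axes as they then stand; what a row does not reach is not made up. A row lasts 1/12 s, in which the tool goes at most 41.7 mm and 7.16 degrees, less where a joint would pass 70% of its speed; a pose out of reach is approached as far as the arm can. A call with a gripper value outside its range is refused whole. OPENING is the opening, from 0 (shut) to 1 (fully open), set as the call begins (- or left out, the last holds). The fingers move at their own pace and stop on an object; FORCE is the grip in N (left out, the last holds). Time passes only in rows, so rows that do not move let the fingers close. It gives the time, the measured TCP pose, the force, the opening and the grip force at its end, in the units of the state.
- bot.read_state(): the state, without advancing time (a new reading comes with each control period).
- optics.read_camera(name): name is "side" or "top" or "wrist"; returns a dict with "img" (384x512x3 uint8, red, green, blue), "vertical_fov" (degrees; the focal length in pixels is half the picture's height over the tangent of half this angle, whatever the lens; pixels are square), "cx", "cy" (the principal point, pixels), "R" (3x3) and "t" (3): a world point X has camera coordinates R X + t; the wrist camera has in their place "tool_from_camera" (4x4, takes a point from camera to tool coordinates, whose origin is the TCP and whose axes are the flange's). Camera axes: x right, y down, z forward; pixel columns grow to the right and rows downward; lengths in m; the calibration is good to about 2 mm. A picture is of the moment at which its call begins: read the wrist's pose just before it. There is no depth.
- bot.finish_job(): hands the job in; it is judged then, once.
The state is a dict: "time": time; "q": joint angles; "joint_vel": joint speeds; "joint_torque": joint torques, N m; "tool_pos": TCP position; "tcp_rot": TCP orientation; "wrist_force": force on the tool from outside, world axes, zero at the start; "torque": the same for the moment, N m; "width": opening from 0.0 (shut) to 1.0 (fully open); "grip_force": force on a finger pad.
Only numpy, scipy, OpenCV 4.12 (cv2) and the standard library are available. Lean on these libraries where they do the work, as an engineer would, in place of code of your own. Each camera call takes 0.05 s, during which the arm holds its last target. There are 200 camera calls.

### The job

Set up the large gear on the empty round stand (not the square one): over its post put first the wide flange with its hub up, then the large gear, then the plain sleeve, and last the closed cap, each seated squarely on the one before. Lower each part until it sits before letting go, never dropping it from a height, and leave the small pinion, the screwdriver and the brush lying where they are.

Things in the scene. Friction and masses are not known exactly. Their poses are not given: they have to be found in the camera images.
- flange: Bright steel flange lying flat with its hub up: disc 90 mm across and 10 mm thick, on it a round hub 50 mm across and 14 mm high (24 mm in all), with a bore 28 mm across right through. 0.5 kg, give or take a third. Origin at the centre of its underside, z up the bore. Grip it by the hub.
- gear: Dark steel spur gear lying flat: 66 mm over its 24 teeth, 12 mm thick, bore 28 mm across right through. 0.2 kg or so. Origin at the centre of its underside, z up the bore.
- sleeve: Plain bright steel tube standing on end: 40 mm outside, bore 28 mm across right through, 20 mm high. 0.12 kg or so. Origin at the centre of its underside, z up the bore.
- cap: Dark steel cap, closed on top: round skirt 52 mm across and 22 mm high with a blind hole from below, 28 mm across and 18 mm deep, and on top a round knob 30 mm across and 14 mm high (36 mm in all). 0.25 kg or so. Origin at the centre of its underside, z up; the knob is up. Grip it by the knob.
- round_stand: The stand to use, fixed: round aluminium base 120 mm across, 12 mm thick, with a bare upright steel post at its centre, 18 mm across, tip 82 mm above the table, the last 7 mm tapering to 8 mm. Origin at the centre of the underside, on the post's axis, z up. Parts fully seated have their origins 12 (flange), 36 (gear), 48 (sleeve) and 68 mm (cap) above it; the stack is then 104 mm high.
- square_stand: A stand not to use, fixed to the table: square aluminium base 110 by 110 mm and 12 mm thick, with the same kind of post (18 mm across, tip 82 mm above the table). Origin at the centre of its underside, z up.
- pinion: A small dark steel pinion standing on end, not part of the job: 39 mm over its 12 teeth, 22 mm high, with a solid bright stub 16 mm across on top (40 mm in all). Loose. Origin at the centre of its underside, z up.
- screwdriver: A screwdriver lying on the table, about 150 mm long and 30 mm thick at most, not part of the job. Loose. Lies along its x axis, handle to -x.
- brush: A small brush lying on the table, about 150 mm long, not part of the job. Loose. Lies along its x axis, handle to -x.
Not all that is in view belongs to the job. Leave any green look-alike of the flange alone.

How it is judged:
By the outcome, as a careful person would: the job done as asked, in the order asked, and still so for the second after the job is handed in, with the robot touching nothing.
It also fails if it takes over 112 s, if anything falls off the work surface, if the arm or the gripper's body presses on something with over 40 N, if the wrist force passes 120 N, or if a joint passes its speed limit or range.

## Working session

There is one attempt and no reset: what is moved stays moved. The work goes in short steps, Python scripts to look and compute and a shell command to move; the robot and the scene stay as the last step left them, time stands still between calls to the robot, and variables do not carry over. Pictures are saved under pics/ and viewed, at most 14 in all, crops included, and the job is handed in when it is done.

```bash
ls; mkdir -p pics; python3 - <<'E'
from workcell import bot, optics
import cv2,numpy as np
s=bot.read_state();print(s)
for n in ['top','side','wrist']:
    c=optics.read_camera(n);cv2.imwrite(f'pics/{n}0.png',c['img'][:,:,::-1])
    print({k:(np.round(v,4).tolist()) for k,v in c.items() if k!='img'})
a=[cv2.imread(f'pics/{n}0.png') for n in('top','side')]
E
```

```text
pics
{'time': 0.0, 'q': array([ 1.27209131e+00,  2.64772985e-01,  1.60539391e+00, -5.35782358e-07,
        1.27367239e+00, -3.69031084e-02]), 'joint_vel': array([-0.000584  ,  0.0010899 ,  0.00038808,  0.00041106, -0.00133512,
        0.0015336 ]), 'joint_torque': array([ 1.20581917e-03, -5.15128040e+01, -3.67320764e+01,  1.10673059e-04,
        1.31482515e-02,  5.43026744e-06]), 'tool_pos': array([0.17460747, 0.65167068, 0.40333746]), 'tcp_rot': array([-0.41001464, -3.11434198,  0.00347914]), 'wrist_force': array([ 0.17097005,  1.05253497, -0.84773448]), 'torque': array([-0.01583437, -0.03826047,  0.01719821]), 'grip_force': 0.0, 'width': 1.0029108644599205}
{'vertical_fov': 44.0496, 'cx': 257.996, 'cy': 192.2048, 'R': [[-0.0049, -1.0, -0.001], [-0.9885, 0.005, -0.1513], [0.1514, 0.0002, -0.9885]], 't': [0.0068, 0.5339, 1.1878]}
{'vertical_fov': 44.6976, 'cx': 251.8356, 'cy': 190.9451, 'R': [[0.9918, -0.1279, 0.0034], [-0.0858, -0.6841, -0.7244], [0.095, 0.7181, -0.6894]], 't': [-0.5314, 0.065, 1.1091]}
{'vertical_fov': 68.0324, 'cx': 256.0829, 'cy': 194.1053, 'tool_from_camera': [[0.0011, -0.9657, -0.2596, 0.0653], [1.0, 0.001, 0.0005, 0.0003], [-0.0002, -0.2596, 0.9657, 0.0314], [0.0, 0.0, 0.0, 1.0]]}
```

View pics/top0.png

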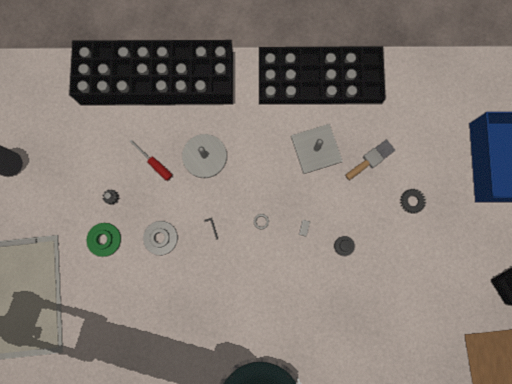

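View pics/side0.png

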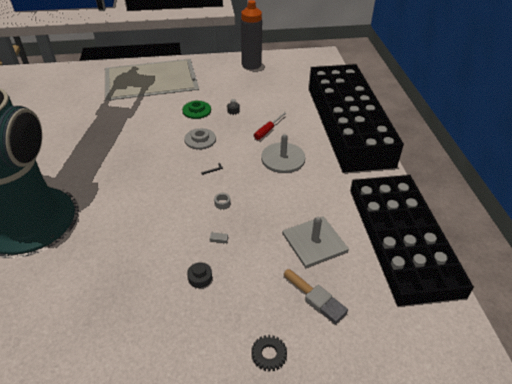

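```bash
cat > h.py <<'E'
from workcell import bot, optics
import cv2,numpy as np
from scipy.spatial.transform import Rotation as Ro
def cam(n):
    s=bot.read_state(); c=optics.read_camera(n)
    if n=='wrist':
        T=np.eye(4);T[:3,:3]=Ro.from_rotvec(s['tcp_rot']).as_matrix();T[:3,3]=s['tool_pos']
        W=T@c['tool_from_camera']; c['R']=W[:3,:3].T; c['t']=-c['R']@W[:3,3]
    c['f']=192/np.tan(np.radians(c['vertical_fov']/2)); return c
def ray(c,p,z):
    d=c['R'].T@np.array([(p[0]-c['cx'])/c['f'],(p[1]-c['cy'])/c['f'],1]); o=-c['R'].T@c['t']
    return (o+d*(z-o[2])/d[2])
def px(c,X):
    v=c['R']@np.array(X)+c['t']; return v[:2]/v[2]*c['f']+[c['cx'],c['cy']]
def blob(c,p,r=30,th=28):
    """outline of the thing near p that differs from the table"""
    im=cv2.cvtColor(c['img'],cv2.COLOR_RGB2LAB).astype(float)
    x,y=map(int,p); x0,y0=max(x-r,0),max(y-r,0); k=im[y0:y+r,x0:x+r]
    m=(np.linalg.norm(k-np.median(im.reshape(-1,3),0),axis=2)>th).astype(np.uint8)
    cs,_=cv2.findContours(m,cv2.RETR_EXTERNAL,cv2.CHAIN_APPROX_NONE,offset=(x0,y0))
    return max(cs,key=cv2.contourArea)
E
python3 - <<'E'
from h import *
S={'flange':((160,238),(200,138),.007),'gear':((413,201),(269,352),.006),'sleeve':((261,221),(222,200),.010),'cap':((344,246),(200,274),.011),'round':((205,155),(283,156),.008),'square':((317,148),(315,240),.008),'pinion':((111,197),(233,107),.015)}
cs={n:cam(n) for n in('top','side')}
out={n:c['img'][:,:,::-1].copy() for n,c in cs.items()}
for k,(a,b,z) in S.items():
    for n,p in(('top',a),('side',b)):
        q=blob(cs[n],p,34,16); (x,y),wh,an=cv2.fitEllipse(q); cv2.drawContours(out[n],[q],0,(0,0,255),1)
        print(k,n,np.round([x,y],1),np.round(wh,1),ray(cs[n],(x,y),z).round(4))
a=cv2.resize(out['top'][120:270,85:245],None,fx=3,fy=3);b=cv2.resize(out['top'][120:270,240:435],None,fx=2,fy=2)
o=np.zeros((600,800,3),np.uint8);o[:300,:320]=cv2.resize(out['top'][120:270,85:245],None,fx=2,fy=2);o[:300,330:720]=b
s=out['side'][90:370,170:350];s=cv2.resize(s,None,fx=1,fy=1);o[310:590,:180]=s
o[310:590,200:600]=cv2.resize(out['side'][90:230,170:370],None,fx=2,fy=2)
cv2.imwrite('pics/crop1.png',o)
E
```

```text
flange top [159.5 237.9] [33.8 35.7] [0.4193 0.263  0.007 ]
flange side [199.8 139. ] [21.  31.7] [0.4194 0.2504 0.007 ]
gear top [412.4 200.7] [24.6 26. ] [ 0.5144 -0.4056  0.006 ]
gear side [268.8 352.9] [35.9 36.9] [ 0.5142 -0.411   0.006 ]
sleeve top [261.  221.5] [14.2 15.3] [ 0.4608 -0.0033  0.01  ]
sleeve side [222.  201.1] [16.5 17. ] [ 0.4611 -0.0096  0.01  ]
cap top [343.9 245.6] [19.9 21.4] [ 0.3965 -0.219   0.011 ]
cap side [199.6 275.2] [25.8 27.5] [ 0.3965 -0.2243  0.011 ]
round top [202.9 152.2] [ 8.9 14.2] [0.6488 0.152  0.008 ]
round side [282.9 156.4] [35.8 42.1] [0.6394 0.1434 0.008 ]
square top [319.2 146.1] [13.7 17.5] [ 0.664  -0.1617  0.008 ]
square side [314.6 242.1] [46.3 59.7] [ 0.6568 -0.1637  0.008 ]
pinion top [110.6 196.6] [15.2 17.1] [0.528  0.3932 0.015 ]
pinion side [203.9 109.3] [12.7 19.6] [0.439  0.3865 0.015 ]
```

View pics/crop1.png

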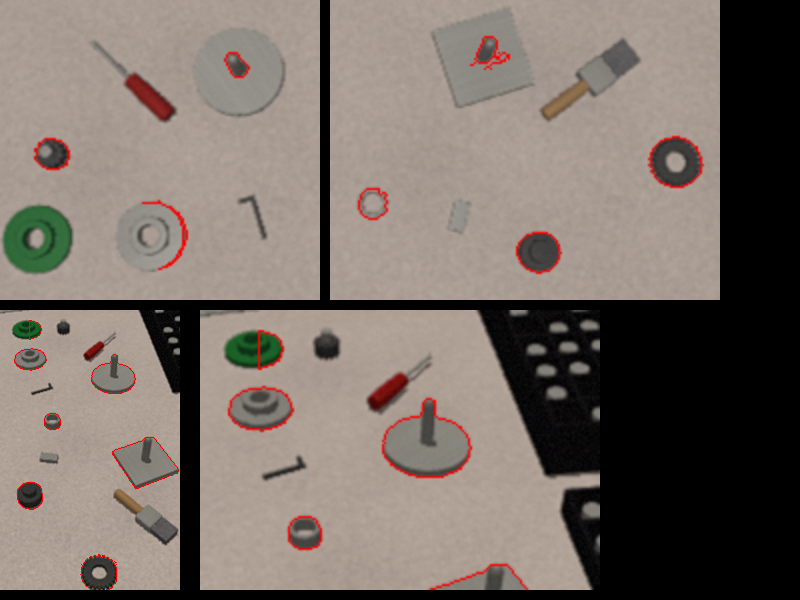

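The grey bright flange is at (160,238); the green look-alike at (104,240) is rejected. The gear is at (412,201), not the pinion at (111,197). The sleeve is at (261,221) and the cap at (344,246). The round stand is at (204,155), not the square one at (317,148). The crop confirms these choices.

```bash
cat >> h.py <<'E'
def go(*X):
    s=bot.read_state(); R=Ro.from_rotvec(s['tcp_rot']).as_matrix()
    print('tool mm',(R.T@(np.array(X)-s['tool_pos'])*1000).round(1),'t',s['time'].__round__(2),'pos',s['tool_pos'].round(4),'zaxis',R[:,2].round(4),'yaxis',R[:,1].round(3))
E
python3 -c "
from h import *
print(bot.hold_point_z); go(.419,.258,.36)"
```

```text
0.1547
tool mm [-338.  -317.1   44.4] t 0.25 pos [0.1746 0.6518 0.404 ] zaxis [-4.0e-04 -1.1e-03 -1.0e+00] yaxis [ 0.259  0.966 -0.001]
```

```bash
python3 -m jog '[{"dx":-24,"dy":-22.6,"dz":3},{"dx":-24,"dy":-22.6,"dz":3},{"dx":-24,"dy":-22.6,"dz":3},{"dx":-24,"dy":-22.6,"dz":3},{"dx":-24,"dy":-22.6,"dz":3},{"dx":-24,"dy":-22.6,"dz":3},{"dx":-24,"dy":-22.6,"dz":3},{"dx":-24,"dy":-22.6,"dz":3},{"dx":-24,"dy":-22.6,"dz":3},{"dx":-24,"dy":-22.6,"dz":3},{"dx":-24,"dy":-22.6,"dz":3},{"dx":-24,"dy":-22.6,"dz":3},{"dx":-24,"dy":-22.6,"dz":4},{"dx":-24,"dy":-22.6,"dz":4},{"dx":0},{"dx":0}]' 0.72 60
python3 - <<'E'
from h import *
c=cam('wrist');cv2.imwrite('pics/w1.png',c['img'][:,:,::-1])
go(.419,.258,.36)
print(px(c,[.419,.258,.01]),px(c,[.649,.15,.0]))
E
```

```text
tool mm [-337.9 -317.2   44.4] t 0.3 pos [0.1747 0.6519 0.4042] zaxis [-2.e-04 -8.e-04 -1.e+00] yaxis [ 0.259  0.966 -0.001]
[ 57.54530067 378.49777368] [ 61.30491766 480.84408593]invalid input
```

View pics/w1.png

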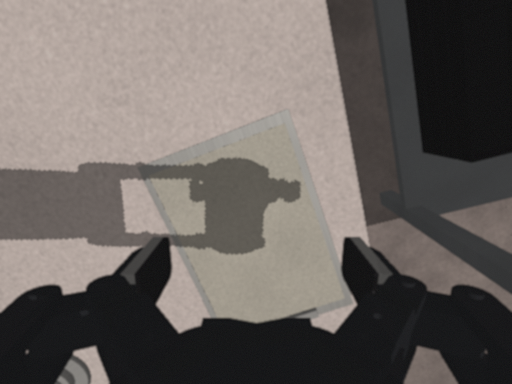

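The picture shows an empty mat and the arm's shadow, with the flange's edge at (70,370). The fingers hide everything below row 240, so I need to look with the object about 40 mm on the camera side. The move was refused as invalid; I'll try a full-key row.

```bash
python3 -m jog '[{"dx":-27,"dy":-22.6,"dz":3,"ax":0,"ay":0,"az":0}]' 0.72 60; python3 -m jog '[{"dx":-27,"dy":-22.6,"dz":3}]' 0.72 60;  python3 -m jog --help | head -20
```

```text
time: 0.38
tool_pos: [0.1927, 0.6261, 0.402]
tcp_rot: [-0.404, -3.114, -0.006]
wrist_force: [0.8, 0.5, -0.0]
width: 0.883
grip_force: 0.0invalid input
invalid input: not JSON, or not a number
```

```bash
python3 -m jog '[{"dx":-27,"dy":-22.6,"dz":3,"ax":0,"ay":0,"az":0},{"dx":-27,"dy":-22.6,"dz":3,"ax":0,"ay":0,"az":0},{"dx":-27,"dy":-22.6,"dz":3,"ax":0,"ay":0,"az":0},{"dx":-27,"dy":-22.6,"dz":3,"ax":0,"ay":0,"az":0},{"dx":-27,"dy":-22.6,"dz":3,"ax":0,"ay":0,"az":0},{"dx":-27,"dy":-22.6,"dz":3,"ax":0,"ay":0,"az":0},{"dx":-27,"dy":-22.6,"dz":3,"ax":0,"ay":0,"az":0},{"dx":-27,"dy":-22.6,"dz":3,"ax":0,"ay":0,"az":0},{"dx":-27,"dy":-22.6,"dz":3,"ax":0,"ay":0,"az":0},{"dx":-27,"dy":-22.6,"dz":3,"ax":0,"ay":0,"az":0},{"dx":-27,"dy":-22.6,"dz":3,"ax":0,"ay":0,"az":0},{"dx":-27,"dy":-22.6,"dz":4,"ax":0,"ay":0,"az":0},{"dx":-27,"dy":-22.6,"dz":4,"ax":0,"ay":0,"az":0},{"dx":0,"dy":0,"dz":0,"ax":0,"ay":0,"az":0},{"dx":0,"dy":0,"dz":0,"ax":0,"ay":0,"az":0}]' 0.72 60
python3 - <<'E'
from h import *
c=cam('wrist');cv2.imwrite('pics/w2.png',c['img'][:,:,::-1])
go(.419,.258,.36)
print(px(c,[.419,.258,.01]),px(c,[.649,.15,.0]))
E
```

```text
time: 1.63
tool_pos: [0.4587, 0.247, 0.3605]
tcp_rot: [-0.416, -3.113, 0.0]
wrist_force: [0.3, 0.1, -0.2]
width: 0.72
grip_force: 0.0
tool mm [40.3 -0.6  0.7] t 1.68 pos [0.4581 0.2481 0.3606] zaxis [-6.e-04  4.e-04 -1.e+00] yaxis [0.261 0.965 0.   ]
[255.93096945 140.39917916] [223.72138041 325.59018877]
```

View pics/w2.png

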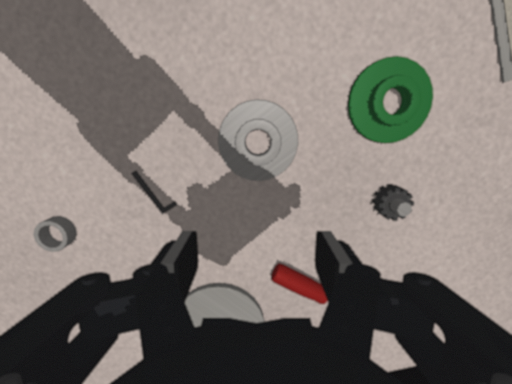

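The flange is centred under the camera, its disc at (258,140) and bore at (258,142). The green one is at (391,100), the pinion at (392,202) and the sleeve at (55,233).

```bash
python3 - <<'E'
from h import *
c=cam('wrist')
print('disc',ray(c,(258.5,139.8),.010).round(4),'bore',ray(c,(258,142),.024).round(4))
g=cv2.GaussianBlur(cv2.cvtColor(c['img'],cv2.COLOR_RGB2GRAY),(3,3),0)
e=cv2.HoughCircles(g[80:200,200:320],cv2.HOUGH_GRADIENT_ALT,1,3,param1=120,param2=.6,minRadius=8,maxRadius=50)
if e is not None:
  for x,y,r in e[0]: print(x+200,y+80,r,ray(c,(x+200,y+80),.024).round(4),ray(c,(x+200,y+80),.01).round(4))
p=blob(c,(55,233),34,16);x=cv2.fitEllipse(p);print('sleeve',x,ray(c,x[0],.01).round(4))
f=ray(c,(258.5,139.8),.010);go(f[0],f[1],.20)
E
```

```text
disc [0.4185 0.2621 0.01  ] bore [0.4196 0.2611 0.024 ]
257.0 143.0 18.503746 [0.4203 0.2598 0.024 ] [0.4215 0.2595 0.01  ]
257.0 143.0 40.967293 [0.4203 0.2598 0.024 ] [0.4215 0.2595 0.01  ]
234.0 125.0 14.790261 [0.3962 0.2414 0.024 ] [0.3962 0.2403 0.01  ]
sleeve ((54.36848831176758, 233.3694305419922), (33.90135192871094, 42.936561584472656), 78.44131469726562) [ 0.4619 -0.0043  0.01  ]
tool mm [ 41.3   2.6 160.8] t 1.73 pos [0.4577 0.2488 0.3608] zaxis [-3.e-04  5.e-04 -1.e+00] yaxis [0.259 0.966 0.   ]
```

```bash
python3 -m jog '[{"dx":20,"dy":1,"dz":30,"ax":0,"ay":0,"az":0},{"dx":20,"dy":1,"dz":30,"ax":0,"ay":0,"az":0},{"dx":0,"dy":0,"dz":35,"ax":0,"ay":0,"az":0},{"dx":0,"dy":0,"dz":35,"ax":0,"ay":0,"az":0},{"dx":0,"dy":0,"dz":20,"ax":0,"ay":0,"az":0},{"dx":0,"dy":0,"dz":15,"ax":0,"ay":0,"az":0},{"dx":0,"dy":0,"dz":10,"ax":0,"ay":0,"az":0},{"dx":0,"dy":0,"dz":0,"ax":0,"ay":0,"az":0},{"dx":0,"dy":0,"dz":0,"ax":0,"ay":0,"az":0}]' 0.72 60
python3 - <<'E'
from h import *
c=cam('wrist')
cv2.imwrite('pics/w3.png',c['img'][:,:,::-1])
go(.4192,.261,.187)
E
```

```text
time: 2.48
tool_pos: [0.4195, 0.2617, 0.1858]
tcp_rot: [-0.408, -3.115, 0.0]
wrist_force: [0.2, 0.1, 0.3]
width: 0.718
grip_force: 0.0
tool mm [ 0.7 -1.  -0.4] t 2.53 pos [0.4201 0.2618 0.1866] zaxis [ 1.3e-03  8.0e-04 -1.0e+00] yaxis [0.258 0.966 0.001]
```

View pics/w3.png

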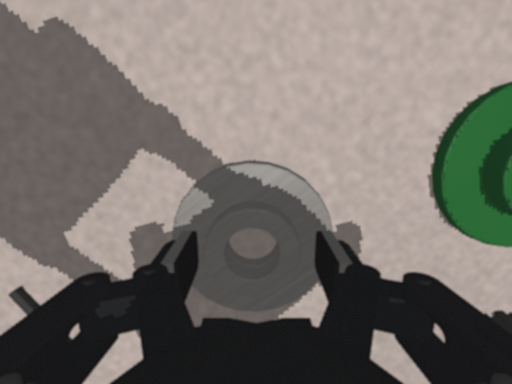

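The hub sits centred between the fingertips: bore at (252,243), fingers at columns 195 and 317. I'll lower a bit more and close.

```bash
python3 -m jog '[{"dx":0,"dy":-1,"dz":4,"ax":0,"ay":0,"az":0},{"dx":0,"dy":0,"dz":0,"ax":0,"ay":0,"az":0}]'; python3 -m jog '[{"dx":0,"dy":0,"dz":0,"ax":0,"ay":0,"az":0},{"dx":0,"dy":0,"dz":0,"ax":0,"ay":0,"az":0},{"dx":0,"dy":0,"dz":0,"ax":0,"ay":0,"az":0},{"dx":0,"dy":0,"dz":0,"ax":0,"ay":0,"az":0},{"dx":0,"dy":0,"dz":0,"ax":0,"ay":0,"az":0},{"dx":0,"dy":0,"dz":0,"ax":0,"ay":0,"az":0}]' 0.3 70; python3 -c "
from h import *
go(.64,.15,.30)"
```

```text
time: 2.7
tool_pos: [0.42, 0.2602, 0.1825]
tcp_rot: [0.41, 3.113, 0.002]
wrist_force: [-1.0, 0.2, -0.4]
width: 0.723
grip_force: 0.0
time: 3.2
tool_pos: [0.4201, 0.26, 0.1829]
tcp_rot: [0.41, 3.113, 0.001]
wrist_force: [-1.4, -0.9, 7.0]
width: 0.549
grip_force: 73.1
tool mm [-241.   -49.1 -116.9] t 3.2 pos [0.4201 0.26   0.1829] zaxis [ 1.3e-03  7.0e-04 -1.0e+00] yaxis [0.259 0.966 0.001]
```

```bash
python3 -m jog '[{"dx":0,"dy":0,"dz":-10,"ax":0,"ay":0,"az":0},{"dx":0,"dy":0,"dz":-25,"ax":0,"ay":0,"az":0},{"dx":0,"dy":0,"dz":-35,"ax":0,"ay":0,"az":0},{"dx":-10,"dy":-2,"dz":-35,"ax":0,"ay":0,"az":0},{"dx":-25,"dy":-5,"dz":-28,"ax":0,"ay":0,"az":0},{"dx":-32,"dy":-6,"dz":-15,"ax":0,"ay":0,"az":0},{"dx":-35,"dy":-6,"dz":0,"ax":0,"ay":0,"az":0},{"dx":-35,"dy":-6,"dz":0,"ax":0,"ay":0,"az":0},{"dx":-35,"dy":-6,"dz":0,"ax":0,"ay":0,"az":0},{"dx":-35,"dy":-6,"dz":0,"ax":0,"ay":0,"az":0},{"dx":-35,"dy":-6,"dz":0,"ax":0,"ay":0,"az":0},{"dx":-30,"dy":-6,"dz":0,"ax":0,"ay":0,"az":0},{"dx":-20,"dy":0,"dz":0,"ax":0,"ay":0,"az":0},{"dx":0,"dy":0,"dz":0,"ax":0,"ay":0,"az":0},{"dx":0,"dy":0,"dz":0,"ax":0,"ay":0,"az":0}]'
python3 - <<'E'
from h import *
c=cam('wrist');cv2.imwrite('pics/w4.png',c['img'][:,:,::-1])
go(.64,.15,.33)
for n in('top','side'):
    cv2.imwrite(f'pics/{n}1.png',cam(n)['img'][:,:,::-1])
E
```

```text
time: 4.45
tool_pos: [0.6891, 0.136, 0.3282]
tcp_rot: [-0.412, -3.111, 0.001]
wrist_force: [-0.7, 0.5, -6.3]
width: 0.547
grip_force: 74.2
tool mm [50.1  0.5 -1.7] t 4.5 pos [0.6883 0.1365 0.3282] zaxis [-3.8e-03 -2.0e-04 -1.0e+00] yaxis [ 0.26   0.966 -0.001]
```

View pics/w4.png

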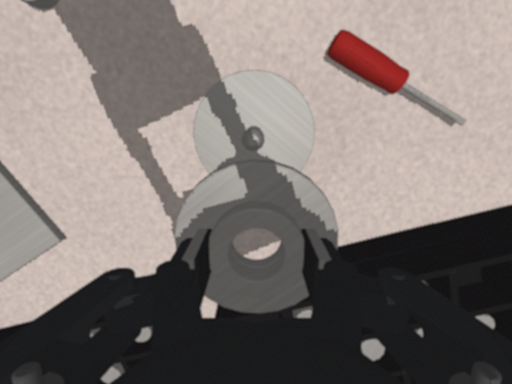

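The stand's disc spans columns 193–315 with its top at row 69, so its centre is about (254,130); the post tip is near (254,136). The flange is held level with its bore at (257,242).

```bash
cat >> h.py <<'E'
def tpt(c,p,z):
    "tool-frame point of pixel at tool-plane z"
    T=c['tool_from_camera'];d=T[:3,:3]@np.array([(p[0]-c['cx'])/c['f'],(p[1]-c['cy'])/c['f'],1]);o=T[:3,3]
    return o+d*(z-o[2])/d[2]
E
python3 - <<'E'
from h import *
c=cam('wrist')
g=cv2.GaussianBlur(cv2.cvtColor(c['img'],cv2.COLOR_RGB2GRAY),(3,3),0)
b=ray(c,(254,130),.012);t=ray(c,(254,136),.082);print('base',b.round(4),'tip',t.round(4))
for p,z in(((256.5,241),.173),((257,242),.159)): print('in hand',tpt(c,p,z).round(4))
# stand edges: check four disc points for radius 60
for p in((193,128),(315,128),(254,69)): print(np.linalg.norm(ray(c,p,.012)-b).round(4))
T=cam('top');print('predict top px of base/tip',px(T,b).round(1),px(T,t).round(1),px(T,[b[0],b[1],.082]).round(1))
k=g[120:160,235:275]; cv2.imwrite('pics/post.png',cv2.resize(c['img'][55:165,185:325,::-1],None,fx=5,fy=5,interpolation=0))
E
```

```text
base [0.6346 0.1494 0.012 ] tip [0.6363 0.1495 0.082 ]
in hand [0.001  0.0006 0.173 ]
in hand [0.0069 0.0008 0.159 ]
0.0597
0.0597
0.0554
predict top px of base/tip [203.6 157. ] [200.4 150.1] [200.4 150.8]
```

View pics/post.png

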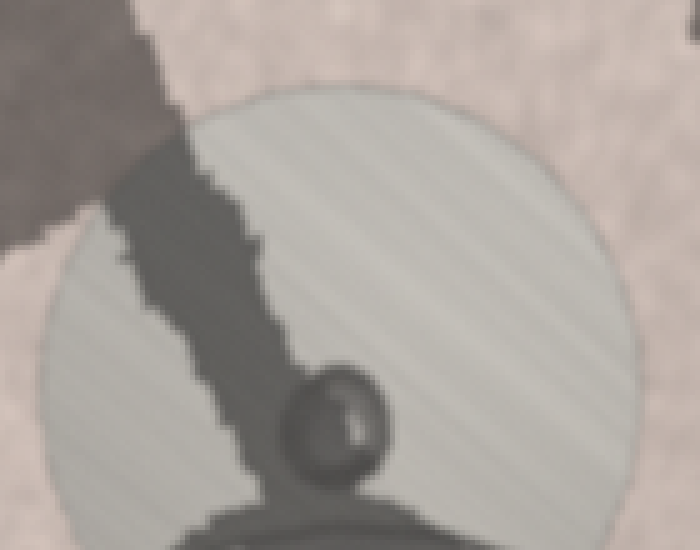

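```bash
python3 - <<'E'
from h import *
c=cam('wrist')
im=cv2.cvtColor(c['img'],cv2.COLOR_RGB2GRAY).astype(int)
print('stand top-edge',(ray(c,(253,72),.012)+.06*np.array([.966,-.259,0])).round(4),'LR mid',ray(c,(253,134),.012).round(4),'tip',ray(c,(253.5,139.3),.082).round(4))
print('disc from edge x',tpt(c,(256.5,160),.173)[0]-.045,'hub',tpt(c,(256.5,203),.159)[0]-.025,'LR',tpt(c,(175,240),.173)[1],tpt(c,(338,240),.173)[1])
T=cam('top');k=T['img'][130:180,170:235]
for n in ('top','side'):
  C=cam(n)
  m=blob(C,(205,155) if n=='top' else (283,156),40,13);print(n,cv2.fitEllipse(m))
S=cam('side');print('side pred',px(S,[.638,.149,.082]).round(1),px(S,[.638,.149,.012]).round(1));print('top pred',px(T,[.638,.149,.082]).round(1),px(T,[.638,.149,.012]).round(1))
E
```

```text
stand top-edge [0.6418 0.1469 0.012 ] LR mid [0.6386 0.1478 0.012 ] tip [0.6391 0.1488 0.082 ]
disc from edge x -0.00013975751274451775 hub 0.0016821376805249838 LR -0.04327172083559008 0.04452257329107597
top ((204.1824493408203, 154.35621643066406), (93.05106353759766, 93.46504974365234), 49.36909103393555)
side ((283.2646179199219, 157.50205993652344), (87.67900848388672, 92.95659637451172), 30.32314109802246)
side pred [283.4 133.1] [282.1 154. ]
top pred [200.6 149.5] [203.8 155.7]
```

```bash
python3 -c "
from h import *
go(.640,.1482,.28)"
```

```text
tool mm [49.7 -2.  49.9] t 4.95 pos [0.6886 0.1373 0.33  ] zaxis [ 2.e-04  0.e+00 -1.e+00] yaxis [0.258 0.966 0.   ]
```

```bash
python3 -m jog '[{"dx":25,"dy":-1,"dz":0,"ax":0,"ay":0,"az":0},{"dx":25,"dy":-1,"dz":10,"ax":0,"ay":0,"az":0},{"dx":0,"dy":0,"dz":20,"ax":0,"ay":0,"az":0},{"dx":0,"dy":0,"dz":22,"ax":0,"ay":0,"az":0},{"dx":0,"dy":0,"dz":0,"ax":0,"ay":0,"az":0}]'; python3 - <<'E'
from h import *
c=cam('wrist');cv2.imwrite('pics/w5.png',c['img'][:,:,::-1]);go(.640,.1482,.195)
E
```

```text
time: 5.37
tool_pos: [0.6374, 0.1478, 0.273]
tcp_rot: [-0.408, -3.107, 0.004]
wrist_force: [-0.9, -0.5, -7.3]
width: 0.549
grip_force: 74.1
tool mm [-2.1  1.  79.8] t 5.42 pos [0.6382 0.1479 0.2748] zaxis [-0.0065 -0.0012 -1.    ] yaxis [ 0.258  0.966 -0.003]
```

View pics/w5.png

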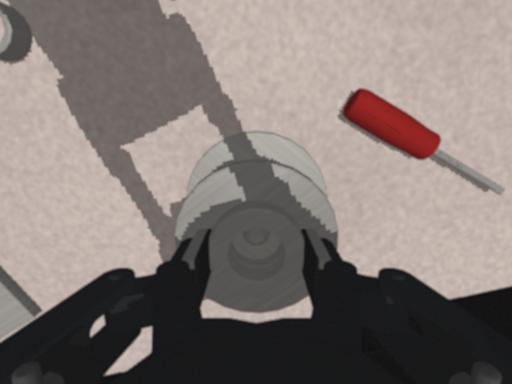

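```bash
python3 -m jog '[{"dx":-3,"dy":0,"dz":5,"ax":0,"ay":0,"az":0},{"dx":0,"dy":0,"dz":8,"ax":0,"ay":0,"az":0},{"dx":0,"dy":0,"dz":10,"ax":0,"ay":0,"az":0},{"dx":0,"dy":0,"dz":10,"ax":0,"ay":0,"az":0},{"dx":0,"dy":0,"dz":0,"ax":0,"ay":0,"az":0},{"dx":0,"dy":0,"dz":0,"ax":0,"ay":0,"az":0}]'; python3 - <<'E'
from h import *
c=cam('wrist');cv2.imwrite('pics/w6.png',cv2.resize(c['img'][150:320,160:350,::-1],None,fx=3,fy=3));go(.640,.1482,.195)
E
```

```text
time: 5.92
tool_pos: [0.6424, 0.147, 0.2431]
tcp_rot: [-0.41, -3.112, 0.001]
wrist_force: [-0.6, 0.0, -5.9]
width: 0.547
grip_force: 74.2
tool mm [ 2.9  0.3 48.9] t 5.97 pos [0.6428 0.1471 0.2439] zaxis [-1.3e-03 -2.0e-04 -1.0e+00] yaxis [ 0.259  0.966 -0.001]
```

View pics/w6.png

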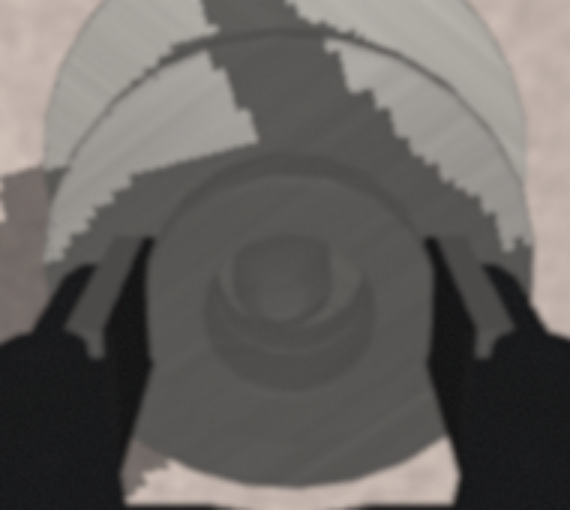

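The post (crop (282,280)) is inside the bore rim (centre (290,312)), about 2.5 mm off in x and 1.3 mm in y. I'll correct that and lower.

```bash
python3 -m jog '[{"dx":2.5,"dy":-1.2,"dz":0,"ax":0,"ay":0,"az":0},{"dx":0,"dy":0,"dz":10,"ax":0,"ay":0,"az":0},{"dx":0,"dy":0,"dz":12,"ax":0,"ay":0,"az":0},{"dx":0,"dy":0,"dz":12,"ax":0,"ay":0,"az":0},{"dx":0,"dy":0,"dz":6,"ax":0,"ay":0,"az":0},{"dx":0,"dy":0,"dz":4,"ax":0,"ay":0,"az":0},{"dx":0,"dy":0,"dz":0,"ax":0,"ay":0,"az":0},{"dx":0,"dy":0,"dz":0,"ax":0,"ay":0,"az":0}]'
```

```text
time: 6.63
tool_pos: [0.6402, 0.1467, 0.2]
tcp_rot: [-0.41, -3.114, 0.001]
wrist_force: [0.3, 0.1, -6.0]
width: 0.55
grip_force: 74.2
```

```bash
python3 -m jog '[{"dx":0,"dy":0,"dz":2,"ax":0,"ay":0,"az":0},{"dx":0,"dy":0,"dz":1.5,"ax":0,"ay":0,"az":0},{"dx":0,"dy":0,"dz":1,"ax":0,"ay":0,"az":0},{"dx":0,"dy":0,"dz":1,"ax":0,"ay":0,"az":0},{"dx":0,"dy":0,"dz":0,"ax":0,"ay":0,"az":0},{"dx":0,"dy":0,"dz":0,"ax":0,"ay":0,"az":0}]'
```

```text
time: 7.13
tool_pos: [0.6403, 0.1467, 0.1952]
tcp_rot: [0.41, 3.115, -0.0]
wrist_force: [0.3, 0.4, -6.4]
width: 0.548
grip_force: 74.2
```

```bash
python3 -m jog '[{"dx":0,"dy":0,"dz":1,"ax":0,"ay":0,"az":0},{"dx":0,"dy":0,"dz":0.5,"ax":0,"ay":0,"az":0},{"dx":0,"dy":0,"dz":0,"ax":0,"ay":0,"az":0},{"dx":0,"dy":0,"dz":0,"ax":0,"ay":0,"az":0}]'
```

```text
time: 7.47
tool_pos: [0.6404, 0.1467, 0.195]
tcp_rot: [0.41, 3.114, 0.0]
wrist_force: [-5.3, -1.1, 6.6]
width: 0.545
grip_force: 75.4
```

```bash
python3 -m jog '[{"dx":0,"dy":0,"dz":0,"ax":0,"ay":0,"az":0},{"dx":0,"dy":0,"dz":0,"ax":0,"ay":0,"az":0},{"dx":0,"dy":0,"dz":0,"ax":0,"ay":0,"az":0},{"dx":0,"dy":0,"dz":-5,"ax":0,"ay":0,"az":0},{"dx":0,"dy":0,"dz":-15,"ax":0,"ay":0,"az":0},{"dx":0,"dy":0,"dz":-30,"ax":0,"ay":0,"az":0},{"dx":0,"dy":0,"dz":-35,"ax":0,"ay":0,"az":0},{"dx":0,"dy":0,"dz":-35,"ax":0,"ay":0,"az":0}]' 0.8 60
python3 -m jog '[{"dx":-4,"dy":-20,"dz":-20,"ax":0,"ay":0,"az":0},{"dx":-4,"dy":-36,"dz":-15,"ax":0,"ay":0,"az":0},{"dx":-4,"dy":-36,"dz":-10,"ax":0,"ay":0,"az":0},{"dx":-4,"dy":-36,"dz":0,"ax":0,"ay":0,"az":0},{"dx":-4,"dy":-36,"dz":0,"ax":0,"ay":0,"az":0},{"dx":-4,"dy":-36,"dz":0,"ax":0,"ay":0,"az":0},{"dx":-4,"dy":-36,"dz":0,"ax":0,"ay":0,"az":0},{"dx":-4,"dy":-36,"dz":0,"ax":0,"ay":0,"az":0},{"dx":-4,"dy":-36,"dz":0,"ax":0,"ay":0,"az":0},{"dx":-4,"dy":-36,"dz":0,"ax":0,"ay":0,"az":0},{"dx":-4,"dy":-36,"dz":0,"ax":0,"ay":0,"az":0},{"dx":-4,"dy":-36,"dz":0,"ax":0,"ay":0,"az":0},{"dx":-4,"dy":-36,"dz":0,"ax":0,"ay":0,"az":0},{"dx":-4,"dy":-36,"dz":0,"ax":0,"ay":0,"az":0},{"dx":-4,"dy":-36,"dz":0,"ax":0,"ay":0,"az":0},{"dx":-4,"dy":-36,"dz":0,"ax":0,"ay":0,"az":0},{"dx":0,"dy":-6,"dz":0,"ax":0,"ay":0,"az":0},{"dx":0,"dy":0,"dz":0,"ax":0,"ay":0,"az":0},{"dx":0,"dy":0,"dz":0,"ax":0,"ay":0,"az":0}]' 0.97 60
python3 - <<'E'
from h import *
go(.553,-.416,.36)
c=cam('wrist');cv2.imwrite('pics/w7.png',c['img'][:,:,::-1]);p=px(c,[.514,-.406,.012]);print(p)
q=cv2.fitEllipse(blob(c,p,60,40));print(q,ray(c,q[0],.008).round(4))
T=cam('top');print('flange seated top px pred',px(T,[.640,.147,.03]));cv2.imwrite('pics/top2.png',T['img'][:,:,::-1])
# bore bright spot
m=blob(c,p,60,40);mask=np.zeros((384,512),np.uint8);cv2.drawContours(mask,[m],0,255,-1)
d=(c['img'].sum(2)>330)&(mask>0);ys,xs=np.nonzero(d);print('bore',xs.mean(),ys.mean(),len(xs),ray(c,(xs.mean(),ys.mean()),.006).round(4))
E
```

```text
time: 8.13
tool_pos: [0.6401, 0.1466, 0.3155]
tcp_rot: [-0.41, -3.114, 0.0]
wrist_force: [0.6, 0.7, 0.4]
width: 0.801
grip_force: 0.0
time: 9.72
tool_pos: [0.5555, -0.4167, 0.3595]
tcp_rot: [0.412, 3.114, 0.001]
wrist_force: [-0.2, 0.2, -0.1]
width: 0.971
grip_force: 0.0
tool mm [ 2.6 -0.  -0.5] t 9.72 pos [ 0.5555 -0.4167  0.3595] zaxis [ 8.e-04  2.e-04 -1.e+00] yaxis [0.26  0.966 0.   ]
[255.1401483  138.65297767]
((260.50482177734375, 142.24537658691406), (110.53663635253906, 148.56988525390625), 32.17155456542969) [ 0.5196 -0.4013  0.008 ]
flange seated top px pred [203.76924272 153.43651549]
bore 269.00302317769564 142.72690628149144 2977 [ 0.5227 -0.3923  0.006 ]
```

```bash
python3 - <<'E'
from h import *
c=cam('wrist');g=cv2.cvtColor(c['img'],cv2.COLOR_RGB2GRAY)
k=g[90:190,205:305];print(np.percentile(k,[2,10,20,30,50,70,90]))
for th in(55,65,75,85):
    m=(k<th).astype(np.uint8);cs,hh=cv2.findContours(m,cv2.RETR_CCOMP,cv2.CHAIN_APPROX_NONE,offset=(205,90))
    for i,q in enumerate(cs):
        if cv2.contourArea(q)>150:
            (x,y),wh,a=cv2.fitEllipse(q);print(th,'hole' if hh[0][i][3]>=0 else 'out',round(x,1),round(y,1),np.round(wh,1),ray(c,(x,y),.008).round(4))
cv2.imwrite('pics/w8.png',cv2.resize(c['img'][60:230,160:350,::-1],None,fx=3,fy=3))
E
```

```text
[ 65.  71.  89.  94.  97. 148. 164.]
75 out 251.2 139.7 [50.2 55.3] [ 0.5146 -0.4092  0.008 ]
75 hole 252.6 139.2 [27.6 27.9] [ 0.5144 -0.4076  0.008 ]
85 out 251.4 138.8 [53.6 56.9] [ 0.5136 -0.4087  0.008 ]
85 hole 252.6 139.3 [26.8 27.2] [ 0.5145 -0.4075  0.008 ]
```

View pics/w8.png

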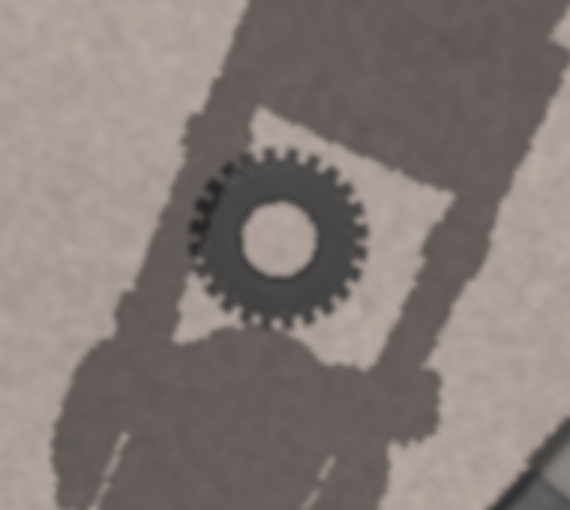

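The gear is clear of anything else, with its bore at full-picture pixel (252.6,139.3), giving (0.514, −0.407). The outer diameter of 57–60 px matches 66 mm.

```bash
python3 -m jog '[{"dx":21,"dy":-1,"dz":30,"ax":0,"ay":0,"az":0},{"dx":21,"dy":0,"dz":30,"ax":0,"ay":0,"az":0},{"dx":0,"dy":0,"dz":35,"ax":0,"ay":0,"az":0},{"dx":0,"dy":0,"dz":35,"ax":0,"ay":0,"az":0},{"dx":0,"dy":0,"dz":25,"ax":0,"ay":0,"az":0},{"dx":0,"dy":0,"dz":15,"ax":0,"ay":0,"az":0},{"dx":0,"dy":0,"dz":12,"ax":0,"ay":0,"az":0},{"dx":0,"dy":0,"dz":7,"ax":0,"ay":0,"az":0},{"dx":0,"dy":0,"dz":0,"ax":0,"ay":0,"az":0},{"dx":0,"dy":0,"dz":0,"ax":0,"ay":0,"az":0}]' 0.97 60;  python3 -m jog '[{"dx":0,"dy":0,"dz":0,"ax":0,"ay":0,"az":0},{"dx":0,"dy":0,"dz":0,"ax":0,"ay":0,"az":0},{"dx":0,"dy":0,"dz":0,"ax":0,"ay":0,"az":0},{"dx":0,"dy":0,"dz":0,"ax":0,"ay":0,"az":0},{"dx":0,"dy":0,"dz":0,"ax":0,"ay":0,"az":0},{"dx":0,"dy":0,"dz":0,"ax":0,"ay":0,"az":0}]' 0.5 60
```

```text
time: 10.7
tool_pos: [0.5156, -0.4069, 0.1708]
tcp_rot: [0.409, 3.113, -0.001]
wrist_force: [0.3, 0.5, 0.0]
width: 0.97
grip_force: 0.0
time: 11.2
tool_pos: [0.5158, -0.4076, 0.1722]
tcp_rot: [0.41, 3.111, -0.004]
wrist_force: [-0.1, 0.8, 6.2]
width: 0.73
grip_force: 66.3
```

```bash
python3 -m jog '[{"dx":0,"dy":0,"dz":-10,"ax":0,"ay":0,"az":0},{"dx":0,"dy":0,"dz":-25,"ax":0,"ay":0,"az":0},{"dx":0,"dy":0,"dz":-35,"ax":0,"ay":0,"az":0},{"dx":0,"dy":10,"dz":-35,"ax":0,"ay":0,"az":0},{"dx":2,"dy":28,"dz":-23,"ax":0,"ay":0,"az":0},{"dx":2,"dy":36,"dz":0,"ax":0,"ay":0,"az":0},{"dx":2,"dy":36,"dz":0,"ax":0,"ay":0,"az":0},{"dx":2,"dy":36,"dz":0,"ax":0,"ay":0,"az":0},{"dx":2,"dy":36,"dz":0,"ax":0,"ay":0,"az":0},{"dx":2,"dy":36,"dz":0,"ax":0,"ay":0,"az":0},{"dx":2,"dy":36,"dz":0,"ax":0,"ay":0,"az":0},{"dx":2,"dy":36,"dz":0,"ax":0,"ay":0,"az":0},{"dx":2,"dy":36,"dz":0,"ax":0,"ay":0,"az":0},{"dx":2,"dy":36,"dz":0,"ax":0,"ay":0,"az":0},{"dx":2,"dy":36,"dz":0,"ax":0,"ay":0,"az":0},{"dx":0,"dy":36,"dz":0,"ax":0,"ay":0,"az":0},{"dx":0,"dy":36,"dz":0,"ax":0,"ay":0,"az":0},{"dx":0,"dy":36,"dz":0,"ax":0,"ay":0,"az":0},{"dx":0,"dy":36,"dz":0,"ax":0,"ay":0,"az":0},{"dx":0,"dy":24,"dz":0,"ax":0,"ay":0,"az":0}]'; python3 -m jog '[{"dx":0,"dy":0,"dz":5,"ax":0,"ay":0,"az":0},{"dx":0,"dy":0,"dz":0,"ax":0,"ay":0,"az":0},{"dx":0,"dy":0,"dz":0,"ax":0,"ay":0,"az":0},{"dx":0,"dy":0,"dz":0,"ax":0,"ay":0,"az":0}]';python3 -c "
from h import *
go(.6413,.1465,.26)"
```

```text
time: 12.87
tool_pos: [0.6401, 0.1487, 0.2981]
tcp_rot: [0.408, 3.115, 0.002]
wrist_force: [-0.3, -0.8, -1.4]
width: 0.727
grip_force: 66.1
time: 13.2
tool_pos: [0.6396, 0.1446, 0.2925]
tcp_rot: [-0.411, -3.113, 0.001]
wrist_force: [-0.2, -0.7, -1.7]
width: 0.732
grip_force: 66.1
tool mm [-1.2  2.3 32.5] t 13.2 pos [0.6396 0.1446 0.2925] zaxis [-1.1e-03 -6.0e-04 -1.0e+00] yaxis [ 0.26   0.966 -0.001]
```

```bash
python3 -m jog '[{"dx":-1.2,"dy":2.3,"dz":10,"ax":0,"ay":0,"az":0},{"dx":0,"dy":0,"dz":15,"ax":0,"ay":0,"az":0},{"dx":0,"dy":0,"dz":5,"ax":0,"ay":0,"az":0},{"dx":0,"dy":0,"dz":0,"ax":0,"ay":0,"az":0},{"dx":0,"dy":0,"dz":0,"ax":0,"ay":0,"az":0}]';python3 - <<'E'
from h import *
c=cam('wrist');cv2.imwrite('pics/w9.png',cv2.resize(c['img'][150:320,160:350,::-1],None,fx=3,fy=3));go(.6413,.1465,.208)
E
```

```text
time: 13.62
tool_pos: [0.6415, 0.1469, 0.2619]
tcp_rot: [-0.411, -3.113, 0.001]
wrist_force: [-0.2, 0.3, -0.9]
width: 0.728
grip_force: 66.1
tool mm [ 0.4 -0.8 54.7] t 13.67 pos [0.6419 0.1471 0.2627] zaxis [-2.e-04 -0.e+00 -1.e+00] yaxis [ 0.26   0.966 -0.   ]
```

View pics/w9.png

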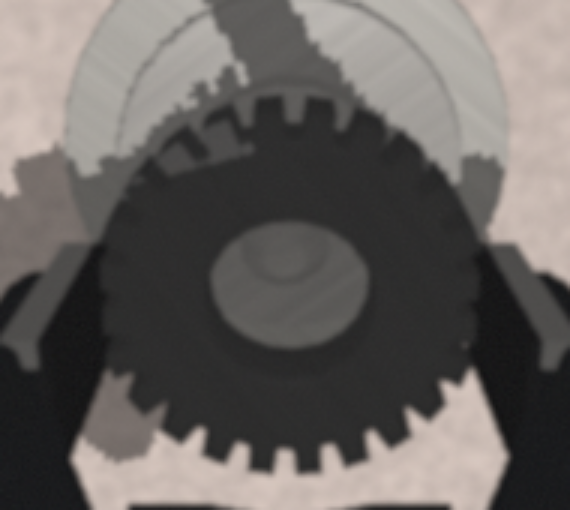

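The post is visible through the gear's bore (crop (286,260); bore centre (291,298)). It's about 1 mm off, so I'll correct and lower.

```bash
python3 -m jog '[{"dx":-0.9,"dy":-0.8,"dz":4,"ax":0,"ay":0,"az":0},{"dx":0,"dy":0,"dz":10,"ax":0,"ay":0,"az":0},{"dx":0,"dy":0,"dz":12,"ax":0,"ay":0,"az":0},{"dx":0,"dy":0,"dz":12,"ax":0,"ay":0,"az":0},{"dx":0,"dy":0,"dz":8,"ax":0,"ay":0,"az":0},{"dx":0,"dy":0,"dz":4,"ax":0,"ay":0,"az":0},{"dx":0,"dy":0,"dz":1,"ax":0,"ay":0,"az":0},{"dx":0,"dy":0,"dz":0,"ax":0,"ay":0,"az":0},{"dx":0,"dy":0,"dz":0,"ax":0,"ay":0,"az":0}]'; python3 -m jog '[{"dx":0,"dy":0,"dz":1,"ax":0,"ay":0,"az":0},{"dx":0,"dy":0,"dz":0.5,"ax":0,"ay":0,"az":0},{"dx":0,"dy":0,"dz":0,"ax":0,"ay":0,"az":0},{"dx":0,"dy":0,"dz":0,"ax":0,"ay":0,"az":0}]'
```

```text
time: 14.42
tool_pos: [0.6427, 0.1467, 0.2119]
tcp_rot: [0.41, 3.114, 0.0]
wrist_force: [-0.0, 0.1, -1.6]
width: 0.732
grip_force: 66.1
time: 14.75
tool_pos: [0.6426, 0.1466, 0.2106]
tcp_rot: [0.41, 3.114, 0.0]
wrist_force: [0.5, -0.3, -2.1]
width: 0.73
grip_force: 66.1
```

```bash
python3 -m jog '[{"dx":0,"dy":0,"dz":1,"ax":0,"ay":0,"az":0},{"dx":0,"dy":0,"dz":0.8,"ax":0,"ay":0,"az":0},{"dx":0,"dy":0,"dz":0,"ax":0,"ay":0,"az":0},{"dx":0,"dy":0,"dz":0,"ax":0,"ay":0,"az":0}]'; python3 -m jog '[{"dx":0,"dy":0,"dz":0.5,"ax":0,"ay":0,"az":0},{"dx":0,"dy":0,"dz":0.5,"ax":0,"ay":0,"az":0},{"dx":0,"dy":0,"dz":0,"ax":0,"ay":0,"az":0},{"dx":0,"dy":0,"dz":0,"ax":0,"ay":0,"az":0}]'
```

```text
time: 15.08
tool_pos: [0.6424, 0.1466, 0.2084]
tcp_rot: [0.41, 3.115, -0.0]
wrist_force: [0.1, 0.2, -1.4]
width: 0.727
grip_force: 66.2
time: 15.42
tool_pos: [0.6425, 0.1466, 0.2083]
tcp_rot: [0.41, 3.115, -0.0]
wrist_force: [-3.3, -0.6, 6.0]
width: 0.73
grip_force: 66.9
```

```bash
python3 -m jog '[{"dx":0,"dy":0,"dz":0,"ax":0,"ay":0,"az":0},{"dx":0,"dy":0,"dz":0,"ax":0,"ay":0,"az":0},{"dx":0,"dy":0,"dz":0,"ax":0,"ay":0,"az":0},{"dx":0,"dy":0,"dz":-5,"ax":0,"ay":0,"az":0},{"dx":0,"dy":0,"dz":-15,"ax":0,"ay":0,"az":0},{"dx":0,"dy":0,"dz":-30,"ax":0,"ay":0,"az":0},{"dx":0,"dy":0,"dz":-35,"ax":0,"ay":0,"az":0},{"dx":4,"dy":-8,"dz":-30,"ax":0,"ay":0,"az":0},{"dx":12,"dy":-24,"dz":-20,"ax":0,"ay":0,"az":0},{"dx":16,"dy":-32,"dz":-15,"ax":0,"ay":0,"az":0},{"dx":16,"dy":-32,"dz":0,"ax":0,"ay":0,"az":0},{"dx":16,"dy":-32,"dz":0,"ax":0,"ay":0,"az":0},{"dx":16,"dy":-32,"dz":0,"ax":0,"ay":0,"az":0},{"dx":16,"dy":-32,"dz":0,"ax":0,"ay":0,"az":0},{"dx":0,"dy":0,"dz":0,"ax":0,"ay":0,"az":0},{"dx":0,"dy":0,"dz":0,"ax":0,"ay":0,"az":0}]' 0.95 50
python3 - <<'E'
from h import *
c=cam('wrist');go(.461,-.004,.36)
g=cv2.cvtColor(c['img'],cv2.COLOR_RGB2GRAY);p=px(c,[.461,-.004,.02]);print(p)
x,y=p.astype(int);k=cv2.GaussianBlur(g,(3,3),0)[y-40:y+40,x-40:x+40]
e=cv2.HoughCircles(k,cv2.HOUGH_GRADIENT_ALT,1,3,param1=100,param2=.5,minRadius=8,maxRadius=28)
if e is not None:
  for a,b,r in e[0]: print(a+x-40,b+y-40,r,ray(c,(a+x-40,b+y-40),.02).round(4),ray(c,(a+x-40,b+y-40),.0).round(4))
q=cv2.fitEllipse(blob(c,p,34,20));print(q,ray(c,q[0],.012).round(4))
cv2.imwrite('pics/w10.png',c['img'][:,:,::-1])
E
```

```text
time: 16.75
tool_pos: [0.4991, -0.015, 0.3578]
tcp_rot: [0.414, 3.113, 0.0]
wrist_force: [0.1, -0.1, 0.4]
width: 0.95
grip_force: 0.0
tool mm [40.3 -0.2 -2.1] t 16.8 pos [ 0.5    -0.0143  0.358 ] zaxis [ 1.7e-03  4.0e-04 -1.0e+00] yaxis [0.26  0.966 0.001]
[256.24335798 142.32464757]
256.0 142.0 15.534974 [ 0.4606 -0.0042  0.02  ] [ 0.4622 -0.0046  0.    ]
254.0 113.0 11.384529 [0.4314 0.0016 0.02  ] [0.4311 0.0015 0.    ]
((253.3328857421875, 147.28323364257812), (44.84988784790039, 74.2330551147461), 11.543560028076172) [ 0.466  -0.0086  0.012 ]
```

View pics/w10.png

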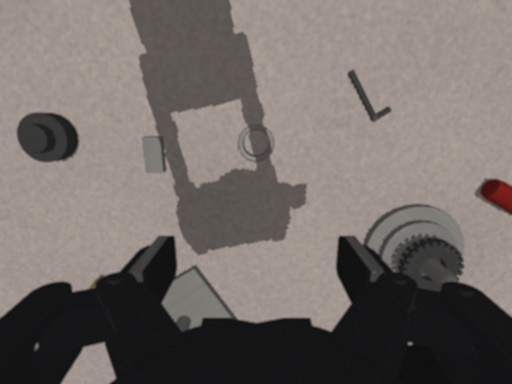

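The sleeve is at (256,143), which matches the Hough fit. The flange and gear sit on the stand at (415,245). The cap is at (45,137).

```bash
python3 -m jog '[{"dx":20,"dy":0,"dz":30,"ax":0,"ay":0,"az":0},{"dx":20,"dy":0,"dz":30,"ax":0,"ay":0,"az":0},{"dx":0,"dy":0,"dz":35,"ax":0,"ay":0,"az":0},{"dx":0,"dy":0,"dz":35,"ax":0,"ay":0,"az":0},{"dx":0,"dy":0,"dz":25,"ax":0,"ay":0,"az":0},{"dx":0,"dy":0,"dz":15,"ax":0,"ay":0,"az":0},{"dx":0,"dy":0,"dz":12,"ax":0,"ay":0,"az":0},{"dx":0,"dy":0,"dz":0,"ax":0,"ay":0,"az":0},{"dx":0,"dy":0,"dz":0,"ax":0,"ay":0,"az":0}]' 0.67 50; python3 -c "
from h import *
go(.461,-.0042,.176)"; python3 -m jog '[{"dx":0,"dy":0,"dz":0,"ax":0,"ay":0,"az":0},{"dx":0,"dy":0,"dz":0,"ax":0,"ay":0,"az":0},{"dx":0,"dy":0,"dz":0,"ax":0,"ay":0,"az":0},{"dx":0,"dy":0,"dz":0,"ax":0,"ay":0,"az":0},{"dx":0,"dy":0,"dz":0,"ax":0,"ay":0,"az":0},{"dx":0,"dy":0,"dz":0,"ax":0,"ay":0,"az":0}]' 0.2 50; python3 -c "
from h import *
go(.6405,.1465,.31)"
```

```text
time: 17.55
tool_pos: [0.462, -0.0028, 0.1748]
tcp_rot: [-0.408, -3.114, -0.0]
wrist_force: [-0.5, -1.0, -0.2]
width: 0.669
grip_force: 0.0
tool mm [ 0.6 -1.6 -1.2] t 17.55 pos [ 0.462  -0.0028  0.1748] zaxis [-1.4e-03  3.0e-04 -1.0e+00] yaxis [ 0.258  0.966 -0.   ]
time: 18.05
tool_pos: [0.4626, -0.0035, 0.1769]
tcp_rot: [0.41, 3.111, 0.001]
wrist_force: [0.6, 2.9, 5.3]
width: 0.447
grip_force: 50.9
tool mm [-133.4  191.1 -132.4] t 18.05 pos [ 0.4626 -0.0035  0.1769] zaxis [ 3.8e-03  3.0e-04 -1.0e+00] yaxis [0.259 0.966 0.001]
```

```bash
python3 -m jog '[{"dx":0,"dy":0,"dz":-10,"ax":0,"ay":0,"az":0},{"dx":0,"dy":0,"dz":-25,"ax":0,"ay":0,"az":0},{"dx":0,"dy":0,"dz":-33,"ax":0,"ay":0,"az":0},{"dx":-6,"dy":9,"dz":-35,"ax":0,"ay":0,"az":0},{"dx":-14,"dy":20,"dz":-20,"ax":0,"ay":0,"az":0},{"dx":-20,"dy":28,"dz":-10,"ax":0,"ay":0,"az":0},{"dx":-20,"dy":29,"dz":0,"ax":0,"ay":0,"az":0},{"dx":-20,"dy":29,"dz":0,"ax":0,"ay":0,"az":0},{"dx":-20,"dy":29,"dz":0,"ax":0,"ay":0,"az":0},{"dx":-20,"dy":28,"dz":0,"ax":0,"ay":0,"az":0},{"dx":-14,"dy":19,"dz":0,"ax":0,"ay":0,"az":0},{"dx":0,"dy":0,"dz":10,"ax":0,"ay":0,"az":0},{"dx":0,"dy":0,"dz":15,"ax":0,"ay":0,"az":0},{"dx":0,"dy":0,"dz":10,"ax":0,"ay":0,"az":0},{"dx":0,"dy":0,"dz":0,"ax":0,"ay":0,"az":0},{"dx":0,"dy":0,"dz":0,"ax":0,"ay":0,"az":0},{"dx":0,"dy":0,"dz":0,"ax":0,"ay":0,"az":0}]';python3 - <<'E'
from h import *
c=cam('wrist');cv2.imwrite('pics/w11.png',cv2.resize(c['img'][150:320,160:350,::-1],None,fx=3,fy=3));go(.6413,.1468,.2245)
E
```

```text
time: 19.47
tool_pos: [0.64, 0.1457, 0.2737]
tcp_rot: [-0.411, -3.114, 0.0]
wrist_force: [-0.2, 0.7, -2.2]
width: 0.441
grip_force: 50.7
tool mm [-0.7  1.2 49.8] t 19.52 pos [0.6403 0.1458 0.2743] zaxis [ 1.e-03  1.e-04 -1.e+00] yaxis [0.259 0.966 0.   ]
```

```bash
python3 -m jog '[{"dx":-0.7,"dy":1,"dz":8,"ax":0,"ay":0,"az":0},{"dx":0,"dy":0,"dz":8,"ax":0,"ay":0,"az":0},{"dx":0,"dy":0,"dz":8,"ax":0,"ay":0,"az":0},{"dx":0,"dy":0,"dz":0,"ax":0,"ay":0,"az":0}]'; python3 -m jog '[{"dx":0,"dy":0,"dz":8,"ax":0,"ay":0,"az":0},{"dx":0,"dy":0,"dz":8,"ax":0,"ay":0,"az":0},{"dx":0,"dy":0,"dz":5,"ax":0,"ay":0,"az":0},{"dx":0,"dy":0,"dz":2,"ax":0,"ay":0,"az":0},{"dx":0,"dy":0,"dz":0,"ax":0,"ay":0,"az":0},{"dx":0,"dy":0,"dz":0,"ax":0,"ay":0,"az":0}]'; python3 -m jog '[{"dx":0,"dy":0,"dz":1,"ax":0,"ay":0,"az":0},{"dx":0,"dy":0,"dz":0.5,"ax":0,"ay":0,"az":0},{"dx":0,"dy":0,"dz":0,"ax":0,"ay":0,"az":0},{"dx":0,"dy":0,"dz":0,"ax":0,"ay":0,"az":0}]'
```

```text
time: 19.85
tool_pos: [0.64, 0.1467, 0.2467]
tcp_rot: [-0.41, -3.111, 0.002]
wrist_force: [-1.6, -0.4, -1.6]
width: 0.447
grip_force: 50.7
time: 20.35
tool_pos: [0.6413, 0.147, 0.2263]
tcp_rot: [0.41, 3.115, 0.0]
wrist_force: [0.4, 1.4, -1.1]
width: 0.441
grip_force: 50.7
time: 20.68
tool_pos: [0.6412, 0.1469, 0.2251]
tcp_rot: [0.41, 3.114, 0.0]
wrist_force: [-0.1, -0.3, -1.0]
width: 0.446
grip_force: 50.7
```

```bash
python3 -m jog '[{"dx":0,"dy":0,"dz":0.6,"ax":0,"ay":0,"az":0},{"dx":0,"dy":0,"dz":0.4,"ax":0,"ay":0,"az":0},{"dx":0,"dy":0,"dz":0,"ax":0,"ay":0,"az":0},{"dx":0,"dy":0,"dz":0,"ax":0,"ay":0,"az":0}]';python3 -m jog '[{"dx":0,"dy":0,"dz":0.6,"ax":0,"ay":0,"az":0},{"dx":0,"dy":0,"dz":0.4,"ax":0,"ay":0,"az":0},{"dx":0,"dy":0,"dz":0,"ax":0,"ay":0,"az":0},{"dx":0,"dy":0,"dz":0,"ax":0,"ay":0,"az":0}]'
```

```text
time: 21.02
tool_pos: [0.6413, 0.147, 0.2249]
tcp_rot: [0.41, 3.114, 0.0]
wrist_force: [-1.6, -0.0, 5.5]
width: 0.443
grip_force: 51.3
time: 21.35
tool_pos: [0.6413, 0.147, 0.2249]
tcp_rot: [0.41, 3.114, 0.0]
wrist_force: [-6.1, -1.5, 9.7]
width: 0.445
grip_force: 51.9
```

```bash
python3 -m jog '[{"dx":0,"dy":0,"dz":-1,"ax":0,"ay":0,"az":0},{"dx":0,"dy":0,"dz":0,"ax":0,"ay":0,"az":0},{"dx":0,"dy":0,"dz":0,"ax":0,"ay":0,"az":0},{"dx":0,"dy":0,"dz":-5,"ax":0,"ay":0,"az":0},{"dx":0,"dy":0,"dz":-15,"ax":0,"ay":0,"az":0},{"dx":0,"dy":0,"dz":-30,"ax":0,"ay":0,"az":0},{"dx":0,"dy":0,"dz":-35,"ax":0,"ay":0,"az":0},{"dx":4,"dy":-12,"dz":-30,"ax":0,"ay":0,"az":0},{"dx":7,"dy":-29,"dz":-20,"ax":0,"ay":0,"az":0},{"dx":9,"dy":-36,"dz":0,"ax":0,"ay":0,"az":0},{"dx":9,"dy":-38,"dz":0,"ax":0,"ay":0,"az":0},{"dx":9,"dy":-38,"dz":0,"ax":0,"ay":0,"az":0},{"dx":9,"dy":-38,"dz":0,"ax":0,"ay":0,"az":0},{"dx":9,"dy":-38,"dz":0,"ax":0,"ay":0,"az":0},{"dx":9,"dy":-38,"dz":0,"ax":0,"ay":0,"az":0},{"dx":9,"dy":-38,"dz":0,"ax":0,"ay":0,"az":0},{"dx":9,"dy":-38,"dz":0,"ax":0,"ay":0,"az":0},{"dx":9,"dy":-38,"dz":0,"ax":0,"ay":0,"az":0},{"dx":9,"dy":-36,"dz":0,"ax":0,"ay":0,"az":0},{"dx":0,"dy":0,"dz":0,"ax":0,"ay":0,"az":0}]' 0.7 50
python3 -m jog '[{"dx":0,"dy":0,"dz":0,"ax":0,"ay":0,"az":0},{"dx":0,"dy":0,"dz":0,"ax":0,"ay":0,"az":0},{"dx":0,"dy":0,"dz":0,"ax":0,"ay":0,"az":0}]'
python3 - <<'E'
from h import *
c=cam('wrist');go(.3965,-.219,.36);cv2.imwrite('pics/w12.png',c['img'][:,:,::-1])
g=cv2.cvtColor(c['img'],cv2.COLOR_RGB2GRAY);p=px(c,[.3965,-.219,.02]);print(p)
x,y=p.astype(int);k=g[y-45:y+45,x-45:x+45];print(np.percentile(k,[2,10,20,30,50,70,90]))
for th in(60,70,80):
    cs,_=cv2.findContours((k<th).astype(np.uint8),cv2.RETR_EXTERNAL,cv2.CHAIN_APPROX_NONE,offset=(x-45,y-45))
    q=max(cs,key=cv2.contourArea);(a,b),wh,an=cv2.fitEllipse(q);print(th,a,b,wh,ray(c,(a,b),.015).round(4),cv2.boundingRect(q))
e=cv2.HoughCircles(cv2.GaussianBlur(k,(3,3),0),cv2.HOUGH_GRADIENT_ALT,1,3,param1=60,param2=.5,minRadius=10,maxRadius=32)
if e is not None:
  for a,b,r in e[0]: print(a+x-45,b+y-45,r,ray(c,(a+x-45,b+y-45),.022).round(4),ray(c,(a+x-45,b+y-45),.036).round(4))
E
```

```text
time: 23.02
tool_pos: [0.433, -0.2341, 0.3592]
tcp_rot: [-0.418, -3.113, 0.005]
wrist_force: [0.4, 0.4, 0.4]
width: 0.703
grip_force: 0.0
time: 23.27
tool_pos: [0.4361, -0.229, 0.3589]
tcp_rot: [0.409, 3.115, 0.001]
wrist_force: [0.3, 0.7, -0.6]
width: 0.7
grip_force: 0.0
tool mm [40.9 -0.8 -1.1] t 23.32 pos [ 0.4363 -0.2287  0.3589] zaxis [ 1.e-04  4.e-04 -1.e+00] yaxis [0.257 0.966 0.   ]
[255.01860466 141.31963546]
[ 63.  67.  73.  90.  93. 142. 158.]
60 239.5 146.0 (0.0, 1.0) [ 0.3974 -0.2367  0.015 ] (239, 143, 2, 7)
70 253.1830291748047 145.3966064453125 (36.79005432128906, 44.098270416259766) [ 0.4006 -0.2222  0.015 ] (231, 127, 45, 38)
80 253.3011932373047 141.8101806640625 (45.27788162231445, 45.95432662963867) [ 0.3969 -0.2211  0.015 ] (231, 119, 46, 47)
254.0 142.0 24.918545 [ 0.3968 -0.2202  0.022 ] [ 0.3957 -0.2198  0.036 ]
241.0 140.0 26.48125 [ 0.3912 -0.2329  0.022 ] [ 0.3904 -0.232   0.036 ]
254.0 142.0 14.381689 [ 0.3968 -0.2202  0.022 ] [ 0.3957 -0.2198  0.036 ]
251.0 129.0 24.681152 [ 0.383  -0.2197  0.022 ] [ 0.3825 -0.2194  0.036 ]
244.0 131.0 26.965637 [ 0.3831 -0.2274  0.022 ] [ 0.3826 -0.2267  0.036 ]
```

```bash
python3 -m jog '[{"dx":20.4,"dy":-1.8,"dz":30,"ax":0,"ay":0,"az":0},{"dx":20.4,"dy":0,"dz":30,"ax":0,"ay":0,"az":0},{"dx":0,"dy":0,"dz":35,"ax":0,"ay":0,"az":0},{"dx":0,"dy":0,"dz":30,"ax":0,"ay":0,"az":0},{"dx":0,"dy":0,"dz":20,"ax":0,"ay":0,"az":0},{"dx":0,"dy":0,"dz":13,"ax":0,"ay":0,"az":0},{"dx":0,"dy":0,"dz":0,"ax":0,"ay":0,"az":0},{"dx":0,"dy":0,"dz":0,"ax":0,"ay":0,"az":0},{"dx":0,"dy":0,"dz":0,"ax":0,"ay":0,"az":0}]' 0.55 60; python3 -c "
from h import *
go(.3963,-.2199,.200)"; python3 -m jog '[{"dx":0,"dy":0,"dz":0,"ax":0,"ay":0,"az":0},{"dx":0,"dy":0,"dz":0,"ax":0,"ay":0,"az":0},{"dx":0,"dy":0,"dz":0,"ax":0,"ay":0,"az":0},{"dx":0,"dy":0,"dz":0,"ax":0,"ay":0,"az":0},{"dx":0,"dy":0,"dz":0,"ax":0,"ay":0,"az":0},{"dx":0,"dy":0,"dz":0,"ax":0,"ay":0,"az":0}]' 0.1 60; python3 -c "
from h import *
go(.6413,.1468,.33)"
```

```text
time: 24.07
tool_pos: [0.3969, -0.2206, 0.2018]
tcp_rot: [0.407, 3.114, -0.001]
wrist_force: [-0.4, -0.3, -0.2]
width: 0.549
grip_force: 0.0
tool mm [0.7 0.5 1.8] t 24.07 pos [ 0.3969 -0.2206  0.2018] zaxis [ 1.3e-03 -8.0e-04 -1.0e+00] yaxis [ 0.257  0.966 -0.   ]
time: 24.57
tool_pos: [0.3969, -0.2213, 0.2028]
tcp_rot: [0.41, 3.111, -0.002]
wrist_force: [0.1, 2.5, 5.7]
width: 0.311
grip_force: 58.7
tool mm [-141.2  418.8 -127. ] t 24.57 pos [ 0.3969 -0.2213  0.2028] zaxis [ 0.0031 -0.0014 -1.    ] yaxis [ 0.259  0.966 -0.001]
```

```bash
python3 -m jog '[{"dx":0,"dy":0,"dz":-10,"ax":0,"ay":0,"az":0},{"dx":0,"dy":0,"dz":-25,"ax":0,"ay":0,"az":0},{"dx":0,"dy":0,"dz":-33,"ax":0,"ay":0,"az":0},{"dx":-4,"dy":12,"dz":-35,"ax":0,"ay":0,"az":0},{"dx":-8,"dy":26,"dz":-24,"ax":0,"ay":0,"az":0},{"dx":-12,"dy":36,"dz":0,"ax":0,"ay":0,"az":0},{"dx":-12,"dy":36,"dz":0,"ax":0,"ay":0,"az":0},{"dx":-12,"dy":36,"dz":0,"ax":0,"ay":0,"az":0},{"dx":-12,"dy":36,"dz":0,"ax":0,"ay":0,"az":0},{"dx":-12,"dy":36,"dz":0,"ax":0,"ay":0,"az":0},{"dx":-12,"dy":36,"dz":0,"ax":0,"ay":0,"az":0},{"dx":-12,"dy":36,"dz":0,"ax":0,"ay":0,"az":0},{"dx":-12,"dy":36,"dz":0,"ax":0,"ay":0,"az":0},{"dx":-12,"dy":36,"dz":0,"ax":0,"ay":0,"az":0},{"dx":-12,"dy":36,"dz":0,"ax":0,"ay":0,"az":0},{"dx":-9,"dy":21,"dz":0,"ax":0,"ay":0,"az":0},{"dx":0,"dy":0,"dz":0,"ax":0,"ay":0,"az":0},{"dx":0,"dy":0,"dz":0,"ax":0,"ay":0,"az":0},{"dx":0,"dy":0,"dz":0,"ax":0,"ay":0,"az":0}]'; python3 -c "
from h import *
go(.6408,.1468,.2708)"
```

```text
time: 26.15
tool_pos: [0.6398, 0.147, 0.3277]
tcp_rot: [-0.409, -3.113, 0.002]
wrist_force: [-1.3, -0.3, -2.7]
width: 0.307
grip_force: 59.7
tool mm [-1.1  0.1 56.9] t 26.15 pos [0.6398 0.147  0.3277] zaxis [-1.5e-03 -8.0e-04 -1.0e+00] yaxis [ 0.258  0.966 -0.001]
```

```bash
python3 -m jog '[{"dx":-0.5,"dy":0,"dz":15,"ax":0,"ay":0,"az":0},{"dx":0,"dy":0,"dz":15,"ax":0,"ay":0,"az":0},{"dx":0,"dy":0,"dz":8,"ax":0,"ay":0,"az":0},{"dx":0,"dy":0,"dz":6,"ax":0,"ay":0,"az":0},{"dx":0,"dy":0,"dz":0,"ax":0,"ay":0,"az":0},{"dx":0,"dy":0,"dz":0,"ax":0,"ay":0,"az":0}]'; python3 -m jog '[{"dx":0,"dy":0,"dz":6,"ax":0,"ay":0,"az":0},{"dx":0,"dy":0,"dz":4,"ax":0,"ay":0,"az":0},{"dx":0,"dy":0,"dz":1,"ax":0,"ay":0,"az":0},{"dx":0,"dy":0,"dz":0,"ax":0,"ay":0,"az":0},{"dx":0,"dy":0,"dz":0,"ax":0,"ay":0,"az":0}]'; python3 -m jog '[{"dx":0,"dy":0,"dz":0.6,"ax":0,"ay":0,"az":0},{"dx":0,"dy":0,"dz":0.4,"ax":0,"ay":0,"az":0},{"dx":0,"dy":0,"dz":0,"ax":0,"ay":0,"az":0},{"dx":0,"dy":0,"dz":0,"ax":0,"ay":0,"az":0}]'
```

```text
time: 26.65
tool_pos: [0.6407, 0.1466, 0.2839]
tcp_rot: [-0.411, -3.114, 0.0]
wrist_force: [0.3, 0.5, -2.7]
width: 0.308
grip_force: 59.8
time: 27.07
tool_pos: [0.6409, 0.1473, 0.2728]
tcp_rot: [-0.41, -3.115, 0.0]
wrist_force: [0.5, 0.4, -2.4]
width: 0.306
grip_force: 59.8
time: 27.4
tool_pos: [0.641, 0.1473, 0.272]
tcp_rot: [0.41, 3.115, 0.0]
wrist_force: [0.7, 0.1, -2.9]
width: 0.313
grip_force: 59.8
```

```bash
python3 -m jog '[{"dx":0,"dy":0,"dz":0.6,"ax":0,"ay":0,"az":0},{"dx":0,"dy":0,"dz":0.4,"ax":0,"ay":0,"az":0},{"dx":0,"dy":0,"dz":0,"ax":0,"ay":0,"az":0},{"dx":0,"dy":0,"dz":0,"ax":0,"ay":0,"az":0}]';python3 -m jog '[{"dx":0,"dy":0,"dz":0.4,"ax":0,"ay":0,"az":0},{"dx":0,"dy":0,"dz":0.4,"ax":0,"ay":0,"az":0},{"dx":0,"dy":0,"dz":0,"ax":0,"ay":0,"az":0},{"dx":0,"dy":0,"dz":0,"ax":0,"ay":0,"az":0}]'
```

```text
time: 27.73
tool_pos: [0.641, 0.1473, 0.2709]
tcp_rot: [0.41, 3.115, 0.0]
wrist_force: [0.4, -0.4, -2.7]
width: 0.31
grip_force: 59.9
time: 28.07
tool_pos: [0.6411, 0.1473, 0.2709]
tcp_rot: [0.41, 3.114, 0.0]
wrist_force: [-2.0, -0.5, 4.0]
width: 0.311
grip_force: 60.5
```

Seated at the expected height (0.2709 against 0.2708). Now I'll release, lift clear and back off for a final look.

```bash
python3 -m jog '[{"dx":0,"dy":0,"dz":-0.8,"ax":0,"ay":0,"az":0},{"dx":0,"dy":0,"dz":0,"ax":0,"ay":0,"az":0},{"dx":0,"dy":0,"dz":0,"ax":0,"ay":0,"az":0},{"dx":0,"dy":0,"dz":-5,"ax":0,"ay":0,"az":0},{"dx":0,"dy":0,"dz":-15,"ax":0,"ay":0,"az":0},{"dx":0,"dy":0,"dz":-30,"ax":0,"ay":0,"az":0},{"dx":0,"dy":0,"dz":-30,"ax":0,"ay":0,"az":0},{"dx":20,"dy":0,"dz":-20,"ax":0,"ay":0,"az":0},{"dx":35,"dy":0,"dz":0,"ax":0,"ay":0,"az":0},{"dx":35,"dy":0,"dz":0,"ax":0,"ay":0,"az":0},{"dx":35,"dy":0,"dz":0,"ax":0,"ay":0,"az":0},{"dx":35,"dy":0,"dz":0,"ax":0,"ay":0,"az":0},{"dx":0,"dy":0,"dz":0,"ax":0,"ay":0,"az":0},{"dx":0,"dy":0,"dz":0,"ax":0,"ay":0,"az":0},{"dx":0,"dy":0,"dz":0,"ax":0,"ay":0,"az":0}]' 0.6 50
python3 - <<'E'
from h import *
S=cam('side');T=cam('top')
o=np.zeros((600,800,3),np.uint8)
p=px(S,[.64,.147,.05]).astype(int);q=px(T,[.64,.147,.05]).astype(int);print(p,q,px(S,[.64,.147,.104]),px(T,[.64,.147,.104]))
o[:,:400]=cv2.resize(S['img'][p[1]-60:p[1]+60,p[0]-40:p[0]+40,::-1],(400,600),interpolation=cv2.INTER_CUBIC)
o[:,400:]=cv2.resize(T['img'][q[1]-60:q[1]+60,q[0]-40:q[0]+40,::-1],(400,600),interpolation=cv2.INTER_CUBIC)
cv2.imwrite('pics/fin.png',o)
E
```

```text
time: 29.32
tool_pos: [0.4868, 0.1888, 0.3717]
tcp_rot: [0.409, 3.113, 0.001]
wrist_force: [0.8, -0.5, 0.2]
width: 0.598
grip_force: 0.0
[283 143] [202 151] [284.76391602 126.62806141] [200.38475371 146.53944023]
```

View pics/fin.png

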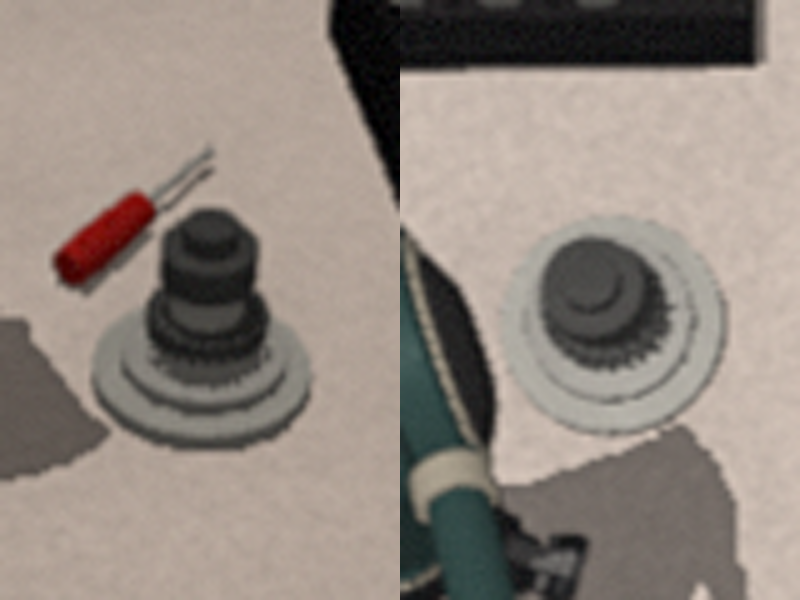

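The side crop shows the stack upright in order, with the cap at (208,260), the sleeve below it, the gear at (208,325) and the flange at (205,370). The top crop shows it concentric, and the robot is clear.

```bash
python3 -c "
from workcell import bot
print(bot.finish_job())"
```

```text
the job is handed in; nothing more can be done
None
```

The flange, large gear, sleeve and cap are stacked in that order on the round stand, each lowered until it seated before release, and the job was handed in at about 29 s with the robot clear; the pinion, screwdriver and brush were never touched.

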